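# Hang the tack tin by its snap hook

### The arm

A 6-joint arm with a two-finger parallel gripper is mounted at the origin on the work surface. World frame = base frame: x ahead of the robot, y to its left, z up, the work surface at z = 0. Lengths are in m, angles in degrees, forces in N, time in s.
With the tool pointing down it reaches from about 0.275 to 0.825 m from the base axis. Payload 5.2 kg.
Tool frame: the origin (TCP) lies midway between the tips of the shut fingers; the grasp point (between the pads) lies 19 mm behind it; z points along the fingers, y is the line along which they close (so a half turn about z gives the same grasp; the last joint's range is limited). The gripper opens to 93 mm and grips with 3 to 60 N. Pads are 15 mm wide; open, the fingers measure 128 mm over their backs; the gripper's body (75 mm by 188 mm) begins 65 mm behind the grasp point.
Start: joints at [-79.229, 14.817, 87.949, -0, 77.235, -11.62], TCP at [0.21, -0.509, 0.219] pointing down, gripper open.
Joint ranges: [-179.93, 179.93], [-52.35, 119.4], [10.71, 147.94], [-69.91, 249.91], [12.55, 155.21], [-178.61, 178.61]. Speed limits (degrees/s): [147.25, 147.25, 180, 180, 180, 180].

### API

Orientations are given as a 3x3 rotation matrix whose columns are the frame's x, y, z axes.
In Python, from plant import status, eyes, env, nets gives the robot as it stands.
- The arm moves only by the tool drive_tool, never from a script. Its argument "plan" is a list of rows, each a list of 2 entries, a list of its own where there are three numbers: the shift along the world's x, y, z in m, then the turn about the world's z in rad. In form: [[[dx, dy, dz], spin], ...]. A call has exactly 5 rows; each row shifts and turns the commanded pose from where the row before left it; what a row does not reach is not made up. A row lasts 1/10 s, in which the tool goes at most 50 mm and 8.59 degrees, less where a joint would pass 70% of its speed; a pose out of reach is approached as far as the arm can. A call with a gripper value outside its range is refused whole. "jaw" is the finger opening in m, from 0 to 0.093, set as the call begins (left out, the last holds). The fingers move at their own pace and stop on an object; "force" is the grip in N (left out, the last holds). Time passes only in rows, so rows that do not move let the fingers close, or fill a call up. It gives the time, the measured TCP pose, the force, the opening and the grip force at its end, in the units of the state.
- status.observe(): the state, without advancing time (a new reading comes with each control period).
- eyes.get_image(name): name is "scene" or "top"; returns a dict with "image" (480x640x3 uint8, red, green, blue), "fx", "fy", "cx", "cy" (pixels), "k1" (the pictures are not rectified: a ray, as slopes to the right and down, at radius r is drawn at 1 + k1 r^2 times it, then the intrinsics apply), "cam_to_world" (4x4, takes a point from camera to world coordinates). Camera axes: x right, y up, looking along -z (the intrinsics and any distortion apply to the point x, -y, -z); pixel columns grow to the right and rows downward; lengths in m; the calibration is good to about 2 mm. A picture is of the moment at which its call begins. There is no depth.
- env.finish_job(): hands the job in; it is judged then, once.
Trained networks look in the newest picture that a camera, given by its name, has taken for a name from the list of things; names that differ only in an ending like _2 or _b are one class to them, and where a whole thing is asked for, a point or a joint stands for the part that bears it (a point fixed in the world has none). Each returns a list of dicts, best first, with "score" (0 to 1); they miss things now and then, are a little off and sometimes report something else, mostly with a low value. They report only what shows in the picture. A call takes as long as a camera call. They do not tell look-alikes from the thing itself.
- nets.masks_of(target, camera): "mask" (480x640 bool, what is visible of it) and "location" ([column, row] in pixels, amid what is visible of it).
The state is a dict: "clock": time; "joint_positions": joint angles; "qvel": joint speeds; "tau": joint torques, N m; "eef_pos": TCP position; "eef_rot": TCP orientation; "ft_force": force on the tool from outside, world axes, zero at the start; "ft_torque": the same for the moment, N m; "finger_gap": finger opening in m; "grip_force": force on a finger pad.
Only numpy, scipy, OpenCV 4.12 (cv2) and the standard library are available. Lean on these libraries where they do the work, as an engineer would, in place of code of your own. Each camera call takes 0.05 s, during which the arm holds its last target. There are 200 camera calls.

### The job

Pick up the orange tack tin by the grip block on top, press the sprung gate of its snap hook against the straight front bar of the brass dee on the stand until the bar slips inside, and let it down until the gate has snapped shut and the tin hangs upright from the dee; then let go. Be gentle with the dee: press on it with no more than about 12 N, do not let the tin drop onto it, let the dee take the weight before you open the fingers, and leave the blue tin, the awl and the hammer where they are.

Things in the scene. Friction and masses are not known exactly. Their poses are not given: they have to be found in the camera images.
- tack_tin: Loose orange tin, 71 mm across and 50 mm tall, upright, about 0.35 kg, with a rigid steel snap hook upright on its lid. Origin: centre of its underside; z up; x points from the hook's spine to its gate. The hook lies in the tin's x-z plane; all the tin's points share these axes. Inner face of the spine: x = -14 mm.
- tin_grip (a point): Centre of the orange grip block above the hook, 24 x 24 mm, 36 mm tall, on the tin's axis 172 mm above its underside. Pinching it across the tin's x (one finger on the gate side, one on the spine side) holds best against the push.
- hook_mouth (a point): Best point of the gate to meet the bar: x = 16 mm, 102.5 mm above the tin's underside. The bar's centre must meet the gate within 9 mm above or below it. Higher is the steel nose (x 15 to 23 mm, down to z 117 mm); lower, towards the pivot (z 70 mm), the gate's travel is too short for the bar to get past the nose.
- hook_bend (a point): Underside of the hook's rounded top bend, where the bar finally lies: x = 0, 144 mm above the tin's underside; the hooked bar's centre is then 4 mm lower, 140 mm above the underside.
- gate (a joint): Angle of the straight brass gate, 6 mm thick (rad): 0 shut, grows as it is pressed in towards the spine, hard stop at 0.6. Its spring asks 2 to 6 N of the bar; at the stop the force rises steeply. At the stop the bar is a few mm inside the nose; letting the tin down then slides the bar up past the gate's tip (z 121 mm) into the bend and the gate snaps shut.
- stand: Fixed stand: green foot 120 x 140 mm, dark upright 20 x 30 mm, 210 mm tall. Origin: middle of the upright at bench height; z up; x points from the dee back to the upright. A collar on the upright holds a 10 mm stem along x, with a flat, level brass dee on its -x end.
- dee_middle (a point): Middle of the range in which the dee's straight front bar is set (stand x = -120 mm, z = 200 mm; axes as the stand's). Bar: 8 mm round, 46 mm long, along y, centred at y = 0; the hole behind it is 36 mm deep. Stem and collar are clamped anywhere within 30 mm in x and 7 mm in z of this point, and this reading does not tell where: look, or feel for it.
- plain_tin: Loose blue tin without a hook, 68 mm across, 55 mm tall; origin at the centre of its underside. Leave it alone.
- awl: Loose wooden awl handle standing upright, 46 mm across, 93 mm tall; origin at the centre of its underside. Leave it alone.
- mallet: Loose hammer lying flat; origin under its middle. Leave it alone.
Mind the look-alikes: they are no part of the job. Of the things like the tack_tin, leave any that is purple; of the rest the larger one is meant.

How it is judged (in metres and radians):
On the way, in this order (a step that is already met when the one before it is completed fails the run):
1. the tin is lifted clear of the bench (height (world z) of tack_tin above 0.03 m), for 0.2 s.
2. the gate is pressed open on the dee (value of joint gate above 0.2 rad and contact force between tack_tin and stand above 0.5 N), for 0.1 s.
At the end, for the whole second after the job is handed in: The tin hangs from the dee by its hook, released: gate shut (below 0.06 rad), its weight (over 1.5 N) on the stand's dee, its underside 35 to 85 mm above the bench, 60 to 180 mm in front of the stand's upright, upright within 0.3 rad and almost still (below 0.1 m/s) (value of joint gate below 0.06 rad and contact force between tack_tin and stand above 1.5 N and height (world z) of tack_tin between 0.035 and 0.085 m and x of tack_tin in the frame of stand between -0.18 and -0.06 m and angle between tack_tin's own z axis and vertical below 0.3 rad and linear speed of tack_tin below 0.1 m/s); the robot touches nothing.
It fails at once if the tin or its hook presses or strikes the stand with more than 18 N (contact force between tack_tin and stand above 18 N).
It fails at once if the tin, out of the fingers, drops onto the dee or swings from it at more than 0.2 m/s (contact force between the fingers and tack_tin below 0.05 N and height (world z) of tack_tin above 0.02 m and linear speed of tack_tin above 0.2 m/s).
It fails at once if the robot itself presses on the stand with more than 18 N (contact force between any of the fingers, the arm and stand above 18 N).
It fails at once if the blue tin, the awl or the hammer is moved by more than 30 mm (distance of any of plain_tin, awl, mallet from where it was at the start of the episode above 0.03 m).
It also fails if it takes over 66 s, if anything falls off the work surface, if the arm or the gripper's body presses on something with over 40 N, if the wrist force passes 120 N, or if a joint passes its speed limit or range.

## Working session

There is one attempt and no reset: what is moved stays moved. The work goes in short steps, Python scripts to look and compute and a tool call to move; the robot and the scene stay as the last step left them, time stands still between calls to the robot, and variables do not carry over. Pictures are saved under pics/ and viewed, at most 10 in all, crops included, and the job is handed in when it is done.

Besides the shell and the picture viewer there is one more tool, called after "Emit:" as name(argument=value, ...), one argument or row to a line, values as JSON. drive_tool: Moves the arm, as the interface text tells. Its arguments: {"type":"object","properties":{"plan":{"type":"array","items":{"type":"array"}},"jaw":{"type":"number"},"force":{"type":"number"}},"required":["plan"]}

```bash
mkdir -p pics; cat > h.py <<'E'
import numpy as np, cv2
from plant import status, eyes, env, nets
def ray(c,px):
    u=(px[0]-c['cx'])/c['fx']; v=(px[1]-c['cy'])/c['fy']
    rd=np.hypot(u,v); r=rd
    for _ in range(30): r=rd/(1+c['k1']*r*r)
    s=r/rd if rd>0 else 1
    M=np.array(c['cam_to_world']); d=M[:3,:3]@np.array([u*s,-v*s,-1.])
    return M[:3,3],d
def at(c,px,z):
    o,d=ray(c,px); return o+d*(z-o[2])/d[2]
def tri(c1,p1,c2,p2):
    o,d=ray(c1,p1);q,e=ray(c2,p2)
    A=np.array([d,-e]).T; t=np.linalg.lstsq(A,q-o,rcond=None)[0]
    a=o+d*t[0]; b=q+e*t[1]; return (a+b)/2,np.linalg.norm(a-b)
def proj(c,P):
    M=np.array(c['cam_to_world']); p=M[:3,:3].T@(np.array(P)-M[:3,3])
    u,v=p[0]/-p[2],-p[1]/-p[2]; k=1+c['k1']*(u*u+v*v)
    return np.array([c['cx']+c['fx']*u*k,c['cy']+c['fy']*v*k])
def save(c,n): cv2.imwrite('pics/'+n,c['image'][:,:,::-1])
E
python3 - <<'E'
from h import *
C={}
for n in('scene','top'):
    c=eyes.get_image(n);C[n]=c;save(c,n+'0.png')
    print(n,c['fx'],c['k1'],np.round(c['cam_to_world'],3).tolist())
    for t in('tack_tin','tin_grip','stand','plain_tin','awl','mallet','gate'):
        for m in nets.masks_of(t,n)[:4]:
            ys,xs=np.where(m['mask']); print(t,round(m['score'],2),np.round(m['location'],1),len(xs),xs.min(),xs.max(),ys.min(),ys.max(),np.round(at(c,m['location'],0.0),3))
print(status.observe())
E
```

```text
scene 475.5000282719528 0.005763932759749658 [[0.049, -0.7, 0.712, 1.231], [0.999, 0.045, -0.024, -0.008], [-0.016, 0.712, 0.702, 0.845], [0.0, 0.0, 0.0, 1.0]]
tack_tin 0.86 [196.7 284.5] 1605 176 218 238 314 [ 0.533 -0.29   0.   ]
tack_tin 0.73 [143.5 300.1] 1041 126 163 262 320 [ 0.57  -0.401  0.   ]
tack_tin 0.6 [192.6 241. ] 1041 175 211 195 270 [ 0.393 -0.321  0.   ]
tack_tin 0.55 [247.2 241.6] 795 232 261 228 262 [ 0.404 -0.185  0.   ]
tin_grip 0.89 [196.8 239.9] 1052 175 212 196 270 [ 0.39  -0.311  0.   ]
tin_grip 0.85 [194.2 286.4] 1673 176 218 237 314 [ 0.538 -0.295  0.   ]
tin_grip 0.7 [145.2 299.5] 984 126 163 263 320 [ 0.569 -0.398  0.   ]
stand 0.75 [401.8 325. ] 5006 361 432 212 362 [ 0.669  0.158 -0.   ]
awl 0.56 [452. 221.] 446 439 459 203 237 [0.364 0.336 0.   ]
mallet 0.59 [524.1 278.4] 1432 470 563 224 308 [0.561 0.454 0.   ]
mallet 0.16 [195.7 286.9] 1680 176 218 237 314 [ 0.54  -0.291  0.   ]
top 500.9121691264131 -0.11099995931588208 [[0.011, 0.995, -0.102, 0.423], [-1.0, 0.011, -0.006, 0.017], [-0.005, 0.102, 0.995, 1.292], [0.0, 0.0, 0.0, 1.0]]
tack_tin 0.89 [
[... 919 characters left out ...]
04,
        7.72365346e+01, -1.16186782e+01]), 'qvel': array([ 0.09852346,  0.07575988,  0.00223319, -0.07799714, -0.01274936,
        0.09770237]), 'tau': array([-3.83568222e-04, -4.37130797e+01, -2.84296399e+01,  7.18297251e-02,
        3.07270687e-02, -3.47496112e-06]), 'eef_pos': array([ 0.2095174 , -0.50853466,  0.21866518]), 'eef_rot': array([[ 9.24617210e-01,  3.80897643e-01, -1.65709965e-05],
       [ 3.80897643e-01, -9.24617210e-01,  6.83156890e-06],
       [-1.27197000e-05, -1.26284397e-05, -1.00000000e+00]]), 'ft_force': array([ 0.60908929,  0.84136032, -0.96652126]), 'ft_torque': array([-0.00412071, -0.0096665 , -0.03709286]), 'grip_force': 0.0, 'finger_gap': 0.09296110010995741}
```

```bash
python3 - <<'E'
import cv2
a=cv2.imread('pics/scene0.png');b=cv2.imread('pics/top0.png')
A=cv2.resize(a[185:335,110:270],None,fx=2.5,fy=2.5,interpolation=3);A2=cv2.resize(a[200:370,350:510],None,fx=2.5,fy=2.5,interpolation=3)[:375]
B=cv2.resize(b[205:305,370:490],None,fx=3.33,fy=3.33*.675,interpolation=3)
B=cv2.resize(b[200:302,375:490],(400,355),interpolation=3);B2=cv2.resize(b[145:247,215:330],(400,355),interpolation=3)
import numpy as np
L=np.vstack([cv2.resize(A,(400,300)),cv2.resize(B,(400,300))]);R=np.vstack([cv2.resize(A2,(400,300)),cv2.resize(B2,(400,300))])
cv2.imwrite('pics/m0.png',np.hstack([L,R]))
E
```

```text
(no output)
```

View pics/m0.png

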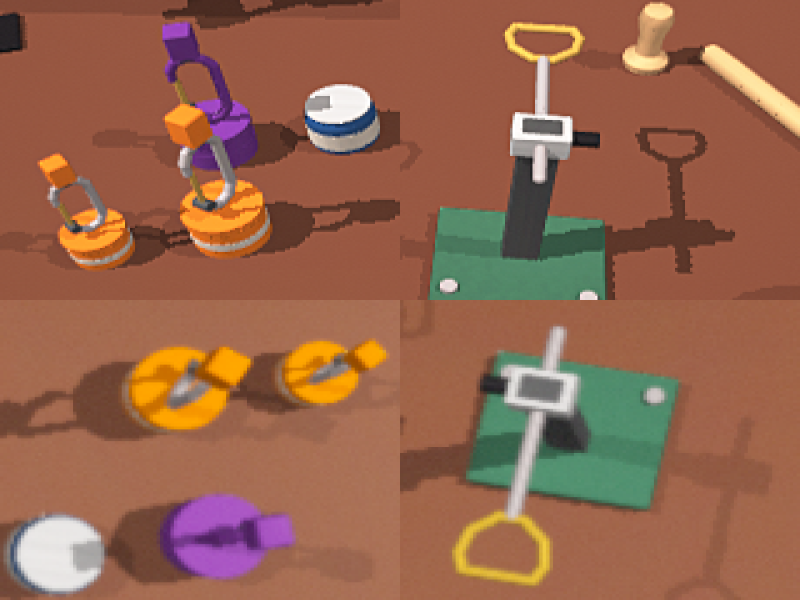

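View pics/scene0.png

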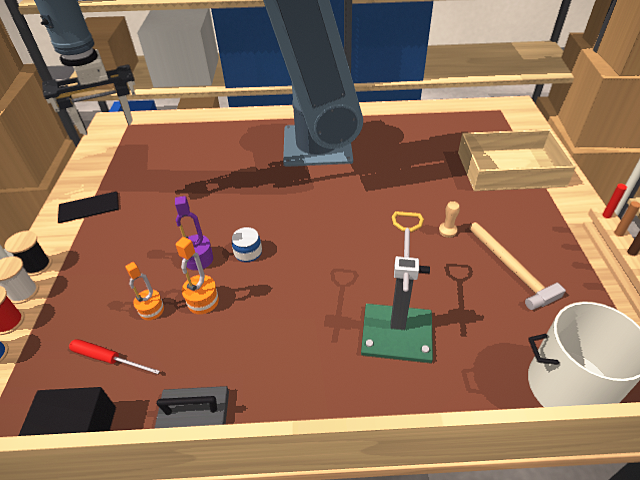

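View pics/top0.png

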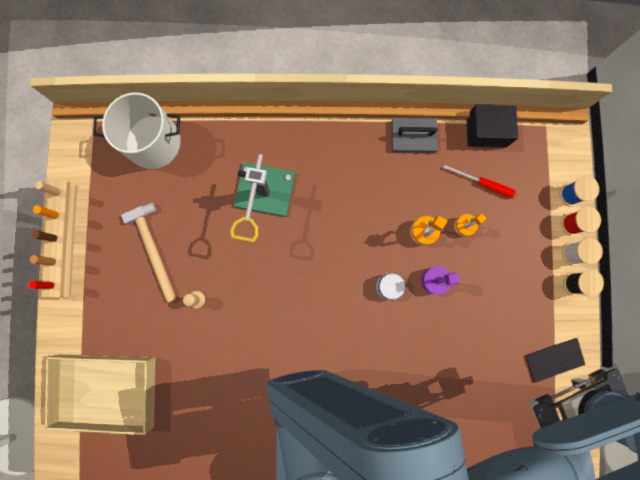

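Larger orange tin is at scene (200,295) / top (426,230), block at scene ~(185,248), top ~(439,223). The gate is on its left in the scene view. The dee is at scene (407,220), top (245,230). Next, a zoomed measurement.

```bash
python3 - <<'E'
from h import *
S=eyes.get_image('scene');T=eyes.get_image('top')
def blob(c,lo,hi,box):
    x0,y0,x1,y1=box
    h=cv2.cvtColor(c['image'],cv2.COLOR_RGB2HSV); m=cv2.inRange(h,lo,hi); k=np.zeros_like(m);k[y0:y1,x0:x1]=m[y0:y1,x0:x1]
    return k
# yellow dee
for n,c,box in(('S',S,(380,205,430,236)),('T',T,(225,210,268,248))):
    m=blob(c,(18,120,110),(33,255,255),box); ys,xs=np.where(m>0)
    r=cv2.minAreaRect(np.column_stack([xs,ys]).astype(np.float32)); print(n,len(xs),xs.min(),xs.max(),ys.min(),ys.max())
    P=np.array([at(c,p,0.2) for p in zip(xs,ys)])
    print(' plane0.2 x',P[:,0].min(),P[:,0].max(),'y',P[:,1].min(),P[:,1].max())
    q=cv2.minAreaRect((P[:,:2]*1000).astype(np.float32)); print(q)
# block
for n,c,box in(('S',S,(170,232,198,262)),('T',T,(425,210,450,240))):
    m=blob(c,(8,150,100),(20,255,255),box); ys,xs=np.where(m>0); print(n,'block box',xs.min(),xs.max(),ys.min(),ys.max(),len(xs))
b=[]
def z(c,x0,y0,w,h):
    return cv2.resize(c['image'][y0:y0+h,x0:x0+w,::-1],(400,300),interpolation=cv2.INTER_CUBIC)
o=np.vstack([np.hstack([z(S,160,235,80,60+20),z(S,380,200,60,45)]),np.hstack([z(T,400,205,60,45),z(T,220,205,60,45)])])
cv2.imwrite('pics/m1.png',o)
E
```

```text
S 229 392 423 212 231
 plane0.2 x 0.5358371617724652 0.5915114155164566 y 0.13832954157592828 0.19964880515485026
((564.2859497070312, 167.39035034179688), (60.78580093383789, 52.85320281982422), 79.64104461669922)
T 273 230 257 217 241
 plane0.2 x 0.5318758790797788 0.5850207494584262 y 0.13856599334805916 0.19868081739766622
((558.99365234375, 167.34747314453125), (61.853660583496094, 51.3236198425293), 82.36909484863281)
S block box 175 196 232 259 344
T block box 425 449 215 239 352
```

View pics/m1.png

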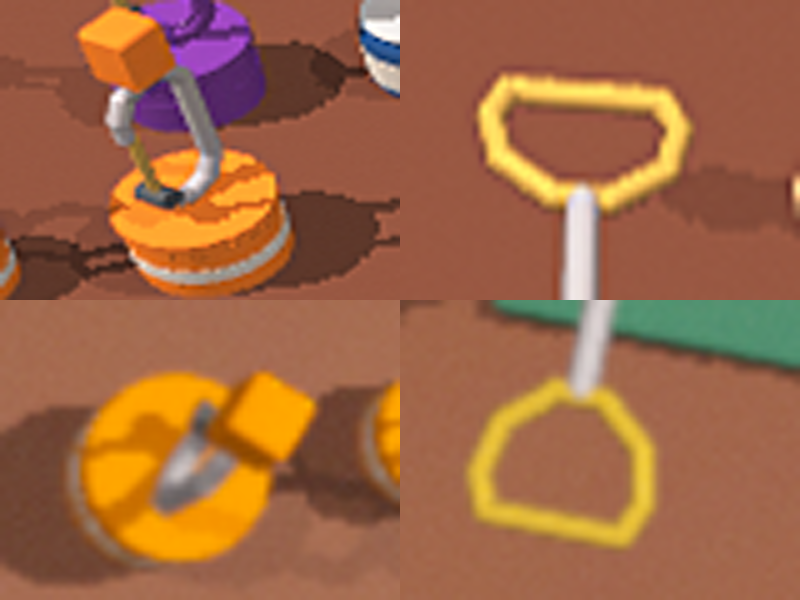

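```bash
python3 - <<'E'
from h import *
S=eyes.get_image('scene');T=eyes.get_image('top')
H=-.5
s=lambda x,y:(160+x/5+H,235+y/3.75+H)
t=lambda x,y:(400+x/6.667+H,205+(y-300)/6.667+H)
sd=lambda x,y:(380+(x-400)/6.667+H,200+y/6.667+H)
td=lambda x,y:(220+(x-400)/6.667+H,205+(y-300)/6.667+H)
R,e1=tri(S,sd(665,98),T,td(484,514)); L,e2=tri(S,sd(507,85),T,td(630,537))
print('bar +y end',R,e1,'-y end',L,e2,'mid',(R+L)/2,'len',np.linalg.norm(R-L))
d=R-L; print('stand yaw from bar',np.degrees(np.arctan2(-d[0],d[1])))
# stem: base & tip of dee rear
for n,c,f,pp in(('S',S,sd,(583,190)),('T',T,td,(583,388))): print('stem start z.2',at(c,f(*pp),.2))
print('block top face T',at(T,t(271,418),.19),' S',at(S,s(125,28),.19))
c=[at(T,t(*p),.19)[:2] for p in((265,373),(316,407),(278,462),(228,428))]
for i in range(4):
    v=c[(i+1)%4]-c[i]; print('edge',np.linalg.norm(v),np.degrees(np.arctan2(v[1],v[0])))
print('lid T',at(T,t(180,467),.05),'S lid',at(S,s(195,193),.05))
print('pivot T',at(T,t(205,412),.065),'S',at(S,s(158,195),.065))
print('spine foot T',at(T,t(170,495),.065))
# overlay model with yaw
for yaw in(-25,-35,-45):
    print(yaw,[np.round(proj(S,np.r_[.5895+np.cos(np.radians(yaw))*x,-.278+np.sin(np.radians(yaw))*x,z])) .tolist() for x,z in((16,70),(16,117),(-17,90))for x,z in((x/1000,z/1000),)])
E
```

```text
bar +y end [0.54170256 0.19476646 0.19646385] 0.0012619607833565354 -y end [0.53452646 0.1469921  0.19798299] 0.0034529909114892478 mid [0.53811451 0.17087928 0.19722342] len 0.048334180062722824
stand yaw from bar -8.542437978873611
stem start z.2 [0.58272862 0.16354592 0.2       ]
stem start z.2 [0.58352165 0.16178692 0.2       ]
block top face T [ 0.57969454 -0.26811239  0.19      ]  S [ 0.5831733  -0.26577999  0.19      ]
edge 0.02053692439927984 -123.37470607118895
edge 0.02297314728915855 144.72429907572595
edge 0.020205315463830954 56.1033983220376
edge 0.02278051190329028 -34.45534305423165
lid T [ 0.580607   -0.26923953  0.05      ] S lid [ 0.57871879 -0.26872062  0.05      ]
pivot T [ 0.59947203 -0.27550986  0.065     ] S [ 0.59150115 -0.27913857  0.065     ]
spine foot T [ 0.56816789 -0.2618865   0.065     ]
-25 [[187.0, 290.0], [182.0, 275.0], [194.0, 272.0]]
-35 [[186.0, 289.0], [180.0, 275.0], [195.0, 273.0]]
-45 [[185.0, 289.0], [180.0, 274.0], [196.0, 273.0]]
```

Tin is at (0.580,-0.2685) with yaw ≈ -34°. The bar's middle is at (0.538,0.171,0.197) and the stand's yaw is ≈ -9°. Approaching the tin.

Emit:
drive_tool(
  plan=[
    [[0.037, 0.024, 0.015], 0.12],
    [[0.037, 0.024, 0.015], 0.12],
    [[0.037, 0.024, 0.015], 0.12],
    [[0.037, 0.024, 0.015], 0.12],
    [[0.037, 0.024, 0.015], 0.12],
  ],
  jaw=0.06,
  force=30,
)

```text
clock: 1.5
eef_pos: [0.3958, -0.3874, 0.2944]
eef_rot: [[0.544, 0.839, 0.0], [0.839, -0.544, -0.0], [-0.0, 0.0, -1.0]]
ft_force: [0.5, 0.2, -0.5]
finger_gap: 0.061
grip_force: 0.0
```

Emit:
drive_tool(
  plan=[
    [[0.037, 0.024, 0], 0],
    [[0.037, 0.024, 0], 0],
    [[0.037, 0.024, 0], 0],
    [[0.037, 0.024, 0], 0],
    [[0.037, 0.024, 0], 0],
  ],
)

```text
clock: 2.0
eef_pos: [0.5809, -0.2673, 0.2937]
eef_rot: [[0.548, 0.837, 0.0], [0.837, -0.548, -0.0], [-0.0, 0.0, -1.0]]
ft_force: [0.2, -1.6, -0.2]
finger_gap: 0.0601
grip_force: 0.0
```

Emit:
drive_tool(
  plan=[
    [[0, 0, -0.02], 0],
    [[0, 0, -0.02], 0],
    [[0, 0, -0.02], 0],
    [[0, 0, -0.01], 0],
    [[0, 0, 0], 0],
  ],
)

```text
clock: 2.5
eef_pos: [0.5787, -0.268, 0.2219]
eef_rot: [[0.548, 0.836, -0.003], [0.836, -0.548, 0.002], [0.0, -0.003, -1.0]]
ft_force: [-1.4, 0.5, -0.3]
finger_gap: 0.0598
grip_force: 0.0
```

```bash
python3 - <<'E'
from h import *
S=eyes.get_image('scene');T=eyes.get_image('top')
s=status.observe();print(s['clock'],s['eef_pos'],s['eef_rot'][:,1],s['ft_force'],s['finger_gap'])
z=lambda c,x0,y0,w,h:cv2.resize(c['image'][y0:y0+h,x0:x0+w,::-1],(400,400),interpolation=3)
cv2.imwrite('pics/m2.png',np.hstack([z(S,150,200,90,90),z(T,390,180,80,80)]))
E
```

```text
2.6 [ 0.57973673 -0.26883639  0.22433995] [ 8.36341312e-01 -5.48208586e-01  7.45892124e-04] [ 0.00431554  0.1652253  -0.35951746] 0.0603792836303651
```

View pics/m2.png

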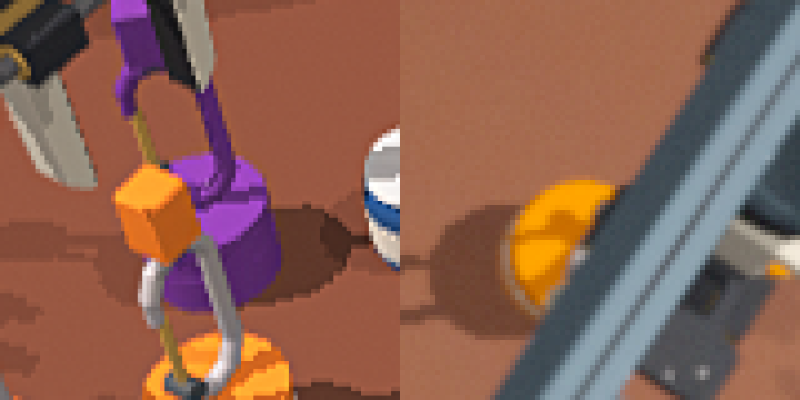

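Fingers straddle the block (tips at crop (70,185) and (200,85), block at (155,210)). Descend and grip.

Emit:
drive_tool(
  plan=[
    [[0, 0, -0.02], 0],
    [[0, 0, -0.02], 0],
    [[0, 0, -0.015], 0],
    [[0, 0, -0.01], 0],
    [[0, 0, 0], 0],
  ],
)

```text
clock: 3.1
eef_pos: [0.5792, -0.2685, 0.1582]
eef_rot: [[0.548, 0.836, -0.001], [0.836, -0.548, 0.001], [0.0, -0.001, -1.0]]
ft_force: [0.5, 0.3, -0.4]
finger_gap: 0.06
grip_force: 0.0
```

Emit:
drive_tool(
  plan=[
    [[0, 0, 0], 0],
    [[0, 0, 0], 0],
    [[0, 0, 0], 0],
    [[0, 0, 0], 0],
    [[0, 0, 0], 0],
  ],
  jaw=0.01,
  force=30,
)

```text
clock: 3.6
eef_pos: [0.5799, -0.2687, 0.1591]
eef_rot: [[0.548, 0.836, 0.001], [0.836, -0.548, -0.001], [-0.0, 0.001, -1.0]]
ft_force: [1.4, -1.0, 1.7]
finger_gap: 0.0245
grip_force: 1.0
```

Emit:
drive_tool(
  plan=[
    [[0, 0, 0], 0],
    [[0, 0, 0], 0],
    [[0, 0, 0], 0],
    [[0, 0, 0], 0],
    [[0, 0, 0], 0],
  ],
)

```text
clock: 4.1
eef_pos: [0.5797, -0.2688, 0.1589]
eef_rot: [[0.548, 0.836, 0.001], [0.836, -0.548, -0.0], [-0.0, 0.001, -1.0]]
ft_force: [1.1, -0.4, 2.0]
finger_gap: 0.0238
grip_force: 29.8
```

Emit:
drive_tool(
  plan=[
    [[0, 0, 0.01], 0],
    [[0, 0, 0.02], 0],
    [[0, 0, 0.03], 0],
    [[0, 0, 0.025], 0],
    [[0, 0, 0.015], 0],
  ],
  force=50,
)

```text
clock: 4.6
eef_pos: [0.5796, -0.2683, 0.2606]
eef_rot: [[0.548, 0.837, 0.001], [0.837, -0.548, -0.0], [0.0, 0.001, -1.0]]
ft_force: [1.3, 0.7, -4.9]
finger_gap: 0.0238
grip_force: 49.8
```

Emit:
drive_tool(
  plan=[
    [[-0.004, 0.02, 0], 0.028],
    [[-0.006, 0.03, 0], 0.028],
    [[-0.007, 0.034, 0], 0.028],
    [[-0.007, 0.034, 0], 0.028],
    [[-0.007, 0.034, 0], 0.028],
  ],
)

```text
clock: 5.1
eef_pos: [0.5473, -0.1148, 0.258]
eef_rot: [[0.425, 0.905, -0.002], [0.905, -0.425, 0.001], [0.0, -0.003, -1.0]]
ft_force: [0.9, -0.1, -3.6]
finger_gap: 0.0233
grip_force: 49.9
```

Emit:
drive_tool(
  plan=[
    [[-0.007, 0.034, 0], 0.028],
    [[-0.007, 0.034, 0], 0.028],
    [[-0.007, 0.034, 0], 0.028],
    [[-0.007, 0.034, 0], 0.028],
    [[-0.007, 0.034, 0], 0.028],
  ],
)

```text
clock: 5.6
eef_pos: [0.5121, 0.0551, 0.2582]
eef_rot: [[0.294, 0.956, -0.002], [0.956, -0.294, 0.001], [-0.0, -0.002, -1.0]]
ft_force: [0.0, 0.4, -4.1]
finger_gap: 0.0237
grip_force: 49.9
```

Emit:
drive_tool(
  plan=[
    [[-0.007, 0.034, 0], 0.028],
    [[-0.007, 0.034, 0], 0.028],
    [[-0.006, 0.03, 0], 0.028],
    [[-0.005, 0.02, 0], 0.028],
    [[-0.001, 0.008, 0], 0.028],
  ],
)

```text
clock: 6.1
eef_pos: [0.4859, 0.1814, 0.2583]
eef_rot: [[0.155, 0.988, -0.002], [0.988, -0.155, 0.001], [0.0, -0.002, -1.0]]
ft_force: [0.9, -0.6, -3.6]
finger_gap: 0.024
grip_force: 49.9
```

Emit:
drive_tool(
  plan=[
    [[0, 0, 0], 0],
    [[0, 0, 0], 0],
    [[0, 0, 0], 0],
    [[0, 0, 0], 0],
    [[0, 0, 0], 0],
  ],
)

```text
clock: 6.6
eef_pos: [0.4878, 0.1787, 0.2586]
eef_rot: [[0.161, 0.987, -0.0], [0.987, -0.161, -0.0], [-0.0, -0.0, -1.0]]
ft_force: [-0.3, 0.1, -3.7]
finger_gap: 0.0238
grip_force: 49.9
```

```bash
python3 - <<'E'
from h import *
S=eyes.get_image('scene');T=eyes.get_image('top')
s=status.observe();print(s['clock'],s['eef_pos'],s['eef_rot'][:,1],s['ft_force'],s['finger_gap'],s['grip_force'])
z=lambda c,x0,y0,w,h:cv2.resize(c['image'][y0:y0+h,x0:x0+w,::-1],(400,400),interpolation=3)
cv2.imwrite('pics/m3.png',np.hstack([z(S,365,165,80,80),z(T,205,190,80,80)]))
E
```

```text
6.7 [0.48768486 0.17899389 0.25867255] [ 9.87081810e-01 -1.60217043e-01 -1.35958871e-05] [ 0.46521535 -0.58670529 -4.5626039 ] 0.023766926170843493 49.85579252243042
```

View pics/m3.png

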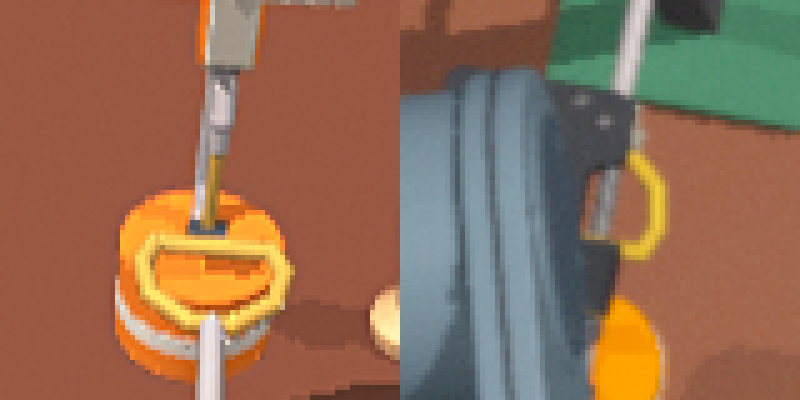

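Gate (column ~215) lines up with the dee's centre (~213) in the scene crop. Lower 4 mm and approach.

Emit:
drive_tool(
  plan=[
    [[0.004, -0.0006, -0.004], 0],
    [[0.004, -0.0006, 0], 0],
    [[0.004, -0.0007, 0], 0],
    [[0.004, -0.0006, 0], 0],
    [[0.004, -0.0006, 0], 0],
  ],
)

```text
clock: 7.2
eef_pos: [0.508, 0.1763, 0.2546]
eef_rot: [[0.159, 0.987, 0.0], [0.987, -0.159, -0.0], [-0.0, 0.0, -1.0]]
ft_force: [0.7, 0.2, -5.0]
finger_gap: 0.0239
grip_force: 49.9
```

Emit:
drive_tool(
  plan=[
    [[0.001, -0.0002, 0], 0],
    [[0.001, -0.0002, 0], 0],
    [[0.001, -0.0001, 0], 0],
    [[0.001, -0.0002, 0], 0],
    [[0, 0, 0], 0],
  ],
)

```text
clock: 7.7
eef_pos: [0.5116, 0.1757, 0.2547]
eef_rot: [[0.159, 0.987, 0.0], [0.987, -0.159, -0.0], [0.0, 0.0, -1.0]]
ft_force: [-0.1, -0.1, -4.4]
finger_gap: 0.0238
grip_force: 49.9
```

Emit:
drive_tool(
  plan=[
    [[0.001, -0.0002, 0], 0],
    [[0.001, -0.0002, 0], 0],
    [[0.001, -0.0001, 0], 0],
    [[0.001, -0.0002, 0], 0],
    [[0, 0, 0], 0],
  ],
)

```text
clock: 8.2
eef_pos: [0.5157, 0.1749, 0.2546]
eef_rot: [[0.159, 0.987, 0.0], [0.987, -0.159, -0.0], [-0.0, 0.0, -1.0]]
ft_force: [-0.0, -0.3, -4.4]
finger_gap: 0.0234
grip_force: 49.9
```

Emit:
drive_tool(
  plan=[
    [[0.001, -0.0002, 0], 0],
    [[0.001, -0.0002, 0], 0],
    [[0.001, -0.0001, 0], 0],
    [[0, 0, 0], 0],
    [[0, 0, 0], 0],
  ],
)

```text
clock: 8.7
eef_pos: [0.5181, 0.1745, 0.2545]
eef_rot: [[0.159, 0.987, -0.001], [0.987, -0.159, 0.0], [-0.0, -0.001, -1.0]]
ft_force: [-3.0, 0.2, -3.8]
finger_gap: 0.0237
grip_force: 49.9
```

Emit:
drive_tool(
  plan=[
    [[0.001, -0.0002, 0], 0],
    [[0.001, -0.0002, 0], 0],
    [[0.001, -0.0001, 0], 0],
    [[0, 0, 0], 0],
    [[0, 0, 0], 0],
  ],
)

```text
clock: 9.2
eef_pos: [0.5215, 0.174, 0.2545]
eef_rot: [[0.159, 0.987, -0.0], [0.987, -0.159, -0.0], [-0.0, -0.0, -1.0]]
ft_force: [-2.3, 0.9, -4.1]
finger_gap: 0.0239
grip_force: 49.9
```

Contact at ~2.5 N: the gate is yielding. Keep pressing.

Emit:
drive_tool(
  plan=[
    [[0.001, -0.0002, 0], 0],
    [[0.001, -0.0002, 0], 0],
    [[0.001, -0.0001, 0], 0],
    [[0.001, -0.0002, 0], 0],
    [[0, 0, 0], 0],
  ],
)

```text
clock: 9.7
eef_pos: [0.5256, 0.1733, 0.2546]
eef_rot: [[0.159, 0.987, -0.0], [0.987, -0.159, 0.0], [0.0, -0.0, -1.0]]
ft_force: [-2.6, 0.3, -3.8]
finger_gap: 0.024
grip_force: 49.9
```

Emit:
drive_tool(
  plan=[
    [[0.001, -0.0002, 0], 0],
    [[0.001, -0.0002, 0], 0],
    [[0.001, -0.0001, 0], 0],
    [[0, 0, 0], 0],
    [[0, 0, 0], 0],
  ],
)

```text
clock: 10.2
eef_pos: [0.5285, 0.1727, 0.2546]
eef_rot: [[0.159, 0.987, -0.0], [0.987, -0.159, -0.0], [-0.0, -0.0, -1.0]]
ft_force: [-3.8, 1.1, -2.8]
finger_gap: 0.0239
grip_force: 49.9
```

Emit:
drive_tool(
  plan=[
    [[0.001, -0.0002, 0], 0],
    [[0.001, -0.0002, 0], 0],
    [[0, 0, 0], 0],
    [[0, 0, 0], 0],
    [[0, 0, 0], 0],
  ],
)

```text
clock: 10.7
eef_pos: [0.5305, 0.1724, 0.2546]
eef_rot: [[0.159, 0.987, -0.0], [0.987, -0.159, 0.0], [-0.0, -0.0, -1.0]]
ft_force: [-3.9, 0.7, -4.4]
finger_gap: 0.0237
grip_force: 49.9
```

Emit:
drive_tool(
  plan=[
    [[0.001, -0.0002, 0], 0],
    [[0.0005, 0, 0], 0],
    [[0, 0, 0], 0],
    [[0, 0, 0], 0],
    [[0, 0, 0], 0],
  ],
)

```text
clock: 11.2
eef_pos: [0.532, 0.1721, 0.2546]
eef_rot: [[0.159, 0.987, -0.0], [0.987, -0.159, -0.0], [-0.0, -0.0, -1.0]]
ft_force: [-3.9, 1.2, -5.0]
finger_gap: 0.0238
grip_force: 49.9
```

Emit:
drive_tool(
  plan=[
    [[0.0005, -0.0001, 0], 0],
    [[0.0005, -0.0001, 0], 0],
    [[0, 0, 0], 0],
    [[0, 0, 0], 0],
    [[0, 0, 0], 0],
  ],
)

```text
clock: 11.7
eef_pos: [0.5331, 0.172, 0.2546]
eef_rot: [[0.159, 0.987, 0.0], [0.987, -0.159, -0.0], [-0.0, 0.0, -1.0]]
ft_force: [-4.2, 1.2, -5.7]
finger_gap: 0.0237
grip_force: 49.9
```

Emit:
drive_tool(
  plan=[
    [[0.0005, -0.0001, 0], 0],
    [[0.0005, -0.0001, 0], 0],
    [[0, 0, 0], 0],
    [[0, 0, 0], 0],
    [[0, 0, 0], 0],
  ],
)

```text
clock: 12.2
eef_pos: [0.534, 0.1718, 0.2546]
eef_rot: [[0.159, 0.987, -0.0], [0.987, -0.159, 0.0], [0.0, -0.0, -1.0]]
ft_force: [-5.0, 1.2, -5.0]
finger_gap: 0.0233
grip_force: 49.9
```

Emit:
drive_tool(
  plan=[
    [[0.0005, -0.0001, 0], 0],
    [[0.0005, -0.0001, 0], 0],
    [[0, 0, 0], 0],
    [[0, 0, 0], 0],
    [[0, 0, 0], 0],
  ],
)

```text
clock: 12.7
eef_pos: [0.535, 0.1716, 0.2547]
eef_rot: [[0.159, 0.987, 0.0], [0.987, -0.159, 0.0], [0.0, 0.0, -1.0]]
ft_force: [-4.3, 1.1, -3.8]
finger_gap: 0.024
grip_force: 49.9
```

Emit:
drive_tool(
  plan=[
    [[0.0005, -0.0001, 0], 0],
    [[0.0005, -0.0001, 0], 0],
    [[0, 0, 0], 0],
    [[0, 0, 0], 0],
    [[0, 0, 0], 0],
  ],
)

```text
clock: 13.2
eef_pos: [0.5361, 0.1714, 0.2546]
eef_rot: [[0.159, 0.987, -0.0], [0.987, -0.159, -0.0], [-0.0, -0.0, -1.0]]
ft_force: [-3.7, 1.5, -5.1]
finger_gap: 0.0237
grip_force: 49.9
```

Emit:
drive_tool(
  plan=[
    [[0.0005, -0.0001, 0], 0],
    [[0, 0, 0], 0],
    [[0, 0, 0], 0],
    [[0, 0, 0], 0],
    [[0, 0, 0], 0],
  ],
)

```text
clock: 13.7
eef_pos: [0.5365, 0.1713, 0.2546]
eef_rot: [[0.159, 0.987, 0.0], [0.987, -0.159, -0.0], [-0.0, 0.0, -1.0]]
ft_force: [-3.7, 0.5, -5.6]
finger_gap: 0.0239
grip_force: 49.9
```

Bar is well inside the nose (≈19.5 mm of travel). Let down.

Emit:
drive_tool(
  plan=[
    [[0, 0, -0.003], 0],
    [[0, 0, -0.003], 0],
    [[0, 0, -0.003], 0],
    [[0, 0, -0.003], 0],
    [[0, 0, 0], 0],
  ],
)

```text
clock: 14.2
eef_pos: [0.5367, 0.1712, 0.2421]
eef_rot: [[0.159, 0.987, -0.0], [0.987, -0.159, -0.0], [-0.0, 0.0, -1.0]]
ft_force: [-2.6, 0.3, -7.1]
finger_gap: 0.0239
grip_force: 49.9
```

Emit:
drive_tool(
  plan=[
    [[0, 0, -0.003], 0],
    [[0, 0, -0.003], 0],
    [[0, 0, -0.003], 0],
    [[0, 0, -0.003], 0],
    [[0, 0, 0], 0],
  ],
)

```text
clock: 14.7
eef_pos: [0.5372, 0.1711, 0.2305]
eef_rot: [[0.159, 0.987, 0.001], [0.987, -0.159, -0.0], [-0.0, 0.001, -1.0]]
ft_force: [0.9, 0.6, -4.8]
finger_gap: 0.024
grip_force: 49.9
```

Emit:
drive_tool(
  plan=[
    [[0, 0, -0.002], 0],
    [[0, 0, -0.002], 0],
    [[0, 0, -0.001], 0],
    [[0, 0, 0], 0],
    [[0, 0, 0], 0],
  ],
)

```text
clock: 15.2
eef_pos: [0.5366, 0.1713, 0.2257]
eef_rot: [[0.159, 0.987, 0.0], [0.987, -0.159, -0.0], [0.0, 0.0, -1.0]]
ft_force: [-0.1, 0.2, -4.2]
finger_gap: 0.0237
grip_force: 49.9
```

Force is gone, so the gate has snapped past. Continue gently until the dee takes the weight.

Emit:
drive_tool(
  plan=[
    [[0, 0, -0.001], 0],
    [[0, 0, -0.001], 0],
    [[0, 0, -0.001], 0],
    [[0, 0, -0.001], 0],
    [[0, 0, 0], 0],
  ],
)

```text
clock: 15.7
eef_pos: [0.5364, 0.1713, 0.2214]
eef_rot: [[0.159, 0.987, -0.0], [0.987, -0.159, -0.0], [-0.0, -0.0, -1.0]]
ft_force: [0.5, -0.3, -4.3]
finger_gap: 0.0234
grip_force: 49.9
```

Emit:
drive_tool(
  plan=[
    [[0, 0, -0.001], 0],
    [[0, 0, -0.001], 0],
    [[0, 0, 0], 0],
    [[0, 0, 0], 0],
    [[0, 0, 0], 0],
  ],
)

```text
clock: 16.2
eef_pos: [0.5366, 0.1713, 0.2197]
eef_rot: [[0.159, 0.987, 0.0], [0.987, -0.159, -0.0], [-0.0, 0.0, -1.0]]
ft_force: [0.8, -1.0, -4.6]
finger_gap: 0.0234
grip_force: 49.9
```

Emit:
drive_tool(
  plan=[
    [[0, 0, -0.001], 0],
    [[0, 0, -0.0005], 0],
    [[0, 0, 0], 0],
    [[0, 0, 0], 0],
    [[0, 0, 0], 0],
  ],
)

```text
clock: 16.7
eef_pos: [0.5366, 0.1713, 0.2182]
eef_rot: [[0.159, 0.987, 0.0], [0.987, -0.159, 0.0], [0.0, 0.0, -1.0]]
ft_force: [-0.3, -0.0, -4.3]
finger_gap: 0.0238
grip_force: 49.9
```

Emit:
drive_tool(
  plan=[
    [[0, 0, -0.001], 0],
    [[0, 0, -0.0005], 0],
    [[0, 0, 0], 0],
    [[0, 0, 0], 0],
    [[0, 0, 0], 0],
  ],
)

```text
clock: 17.2
eef_pos: [0.5365, 0.1713, 0.2167]
eef_rot: [[0.159, 0.987, -0.0], [0.987, -0.159, -0.0], [-0.0, -0.0, -1.0]]
ft_force: [0.3, -0.8, -3.8]
finger_gap: 0.0237
grip_force: 49.9
```

Emit:
drive_tool(
  plan=[
    [[0, 0, -0.0005], 0],
    [[0, 0, -0.0005], 0],
    [[0, 0, 0], 0],
    [[0, 0, 0], 0],
    [[0, 0, 0], 0],
  ],
)

```text
clock: 17.7
eef_pos: [0.5366, 0.1713, 0.2158]
eef_rot: [[0.159, 0.987, 0.0], [0.987, -0.159, 0.0], [0.0, 0.0, -1.0]]
ft_force: [0.1, 0.5, -2.7]
finger_gap: 0.0235
grip_force: 49.9
```

Emit:
drive_tool(
  plan=[
    [[0, 0, -0.0005], 0],
    [[0, 0, 0], 0],
    [[0, 0, 0], 0],
    [[0, 0, 0], 0],
    [[0, 0, 0], 0],
  ],
)

```text
clock: 18.2
eef_pos: [0.5366, 0.1713, 0.2153]
eef_rot: [[0.159, 0.987, 0.0], [0.987, -0.159, -0.0], [0.0, 0.0, -1.0]]
ft_force: [-0.9, 1.0, -1.3]
finger_gap: 0.0237
grip_force: 49.9
```

Emit:
drive_tool(
  plan=[
    [[0, 0, -0.0005], 0],
    [[0, 0, 0], 0],
    [[0, 0, 0], 0],
    [[0, 0, 0], 0],
    [[0, 0, 0], 0],
  ],
)

```text
clock: 18.7
eef_pos: [0.5366, 0.1713, 0.2148]
eef_rot: [[0.159, 0.987, 0.0], [0.987, -0.159, 0.0], [0.0, 0.0, -1.0]]
ft_force: [-0.2, -0.5, 1.4]
finger_gap: 0.0237
grip_force: 49.9
```

Dee carries the full weight. Ease the grip, then open.

Emit:
drive_tool(
  plan=[
    [[0, 0, 0], 0],
    [[0, 0, 0], 0],
    [[0, 0, 0], 0],
    [[0, 0, 0], 0],
    [[0, 0, 0], 0],
  ],
  force=3,
)

```text
clock: 19.2
eef_pos: [0.5368, 0.1713, 0.2148]
eef_rot: [[0.159, 0.987, 0.001], [0.987, -0.159, 0.0], [0.0, 0.001, -1.0]]
ft_force: [1.1, -0.2, 1.1]
finger_gap: 0.0239
grip_force: 3.0
```

Emit:
drive_tool(
  plan=[
    [[0, 0, 0], 0],
    [[0, 0, 0], 0],
    [[0, 0, 0], 0],
    [[0, 0, 0], 0],
    [[0, 0, 0], 0],
  ],
  jaw=0.028,
)

```text
clock: 19.7
eef_pos: [0.5365, 0.1713, 0.2146]
eef_rot: [[0.159, 0.987, -0.0], [0.987, -0.159, -0.0], [-0.0, -0.0, -1.0]]
ft_force: [-0.5, 0.3, -0.2]
finger_gap: 0.0278
grip_force: 0.0
```

Emit:
drive_tool(
  plan=[
    [[0, 0, 0], 0],
    [[0, 0, 0], 0],
    [[0, 0, 0], 0],
    [[0, 0, 0], 0],
    [[0, 0, 0], 0],
  ],
  jaw=0.06,
)

```text
clock: 20.2
eef_pos: [0.5365, 0.1713, 0.2147]
eef_rot: [[0.159, 0.987, -0.0], [0.987, -0.159, 0.0], [0.0, -0.0, -1.0]]
ft_force: [-0.8, -0.1, -0.3]
finger_gap: 0.0589
grip_force: 0.0
```

```bash
python3 - <<'E'
from h import *
S=eyes.get_image('scene')
s=status.observe();print(s['clock'],s['eef_pos'],s['ft_force'],s['finger_gap'],s['grip_force'])
cv2.imwrite('pics/m4.png',cv2.resize(S['image'][150:270,340:460,::-1],(600,600),interpolation=3))
E
```

```text
20.25 [0.53650754 0.17129141 0.21465359] [ 0.32676133  0.52187743 -0.03757986] 0.05942447097192948 0.0
```

View pics/m4.png

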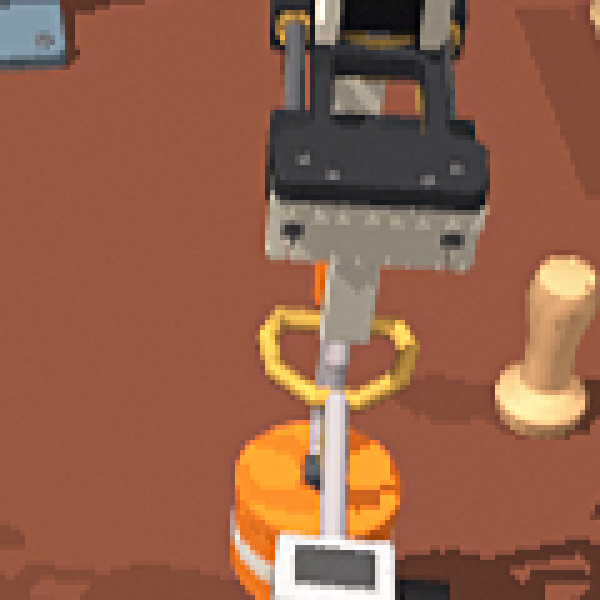

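The tin hangs from the dee (tin at crop (315,480), dee at (340,350)), upright and free of the fingers. Withdraw upward.

Emit:
drive_tool(
  plan=[
    [[0, 0, 0.01], 0],
    [[0, 0, 0.015], 0],
    [[0, 0, 0.02], 0],
    [[0, 0, 0.03], 0],
    [[0, 0, 0.03], 0],
  ],
)

```text
clock: 20.75
eef_pos: [0.5363, 0.1713, 0.3213]
eef_rot: [[0.159, 0.987, -0.0], [0.987, -0.159, -0.0], [-0.0, -0.0, -1.0]]
ft_force: [1.8, 0.5, -0.8]
finger_gap: 0.06
grip_force: 0.0
```

Emit:
drive_tool(
  plan=[
    [[-0.01, 0, 0.02], 0],
    [[-0.02, 0, 0.02], 0],
    [[-0.02, 0, 0.0], 0],
    [[0, 0, 0], 0],
    [[0, 0, 0], 0],
  ],
)

```text
clock: 21.25
eef_pos: [0.4867, 0.1713, 0.3604]
eef_rot: [[0.159, 0.987, 0.002], [0.987, -0.159, 0.0], [0.0, 0.001, -1.0]]
ft_force: [0.1, -0.6, -0.4]
finger_gap: 0.0599
grip_force: 0.0
```

```bash
python3 - <<'E'
from h import *
S=eyes.get_image('scene')
cv2.imwrite('pics/m5.png',cv2.resize(S['image'][170:270,360:460,::-1],(500,500),interpolation=3))
E
```

```text
(no output)
```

View pics/m5.png

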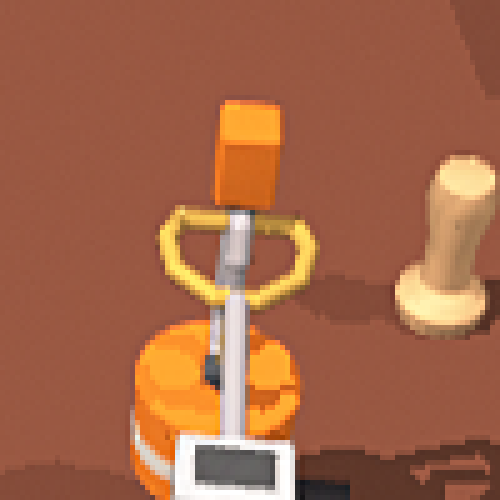

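The tin hangs upright with the bar in the bend under the block (crop (240,215)). Hand in.

```bash
python3 -c "
from plant import env
print(env.finish_job())"
```

```text
the job is handed in; nothing more can be done
None
```

The larger orange tin hangs upright from the brass dee, released and with the arm clear, and the job was handed in at about 21 s; the judge gave no verdict back, the wrist sensor read about 5 N at most while pressing, and the gate looked shut from the spring force vanishing as the bar passed it.

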